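Sweep the loose tube caps into the bench tray

ROBOT

A 6-joint arm with a two-finger parallel gripper is mounted at the origin on the work surface. World frame = base frame: x ahead of the robot, y to its left, z up, the work surface at z = 0. Lengths are in m, angles in rad, forces in N, time in s.
With the tool pointing down it reaches from about 0.25 to 0.775 m from the base axis. Payload 4 kg.
Tool frame: the origin (TCP) lies midway between the tips of the shut fingers; the grasp point (between the pads) lies robot.grip_point_offset behind it (robot.grip_point_offset is the distance from the TCP to the grasp point, in m); z points along the fingers, x is the direction in which the jaws open and shut, and the axes are right-handed (so a half turn about z gives the same grasp; the last joint's range is limited). The gripper opens to 94 mm and grips with 3 to 60 N. Pads are 16 mm wide; open, the fingers measure 119 mm over their backs; the gripper's body (75 mm by 177 mm) begins 78 mm behind the grasp point.
Start: joints at [-0.103, 0.087, 1.371, -0, 1.684, -0.103], TCP at [0.55, -0, 0.206] pointing down, gripper open.
Joint ranges: [-3.1, 3.1], [-0.76, 2.03], [0.27, 2.55], [-1.08, 4.22], [0.17, 2.65], [-2.57, 2.57]. Speed limits (rad/s): [2.79, 2.79, 3.14, 3.14, 3.14, 3.14].

INTERFACE

Orientations are given as [roll, pitch, yaw] about the fixed x, y, z axes, in that order (R = Rz(yaw) Ry(pitch) Rx(roll)).
In Python, from bench import robot, optics, finder gives the robot as it stands. The module is installed in compiled form; this text tells all that it offers.
- The arm moves only by the tool arm_command, never from a script. Its argument "plan" is a list of rows, each a list of 5 numbers: the opening, from 0 (shut) to 1 (fully open), then the shift along the world's x, y, z in m, then the turn about the world's z in degrees. A call has 1 to 10 rows; each row is the pose to reach, as a shift and turn from the pose commanded when the call began; what a row does not reach only later rows make up. A row lasts 1/8 s, in which the tool goes at most 62.5 mm and 10.7 degrees, less where a joint would pass 70% of its speed; a pose out of reach is approached as far as the arm can. A call with a gripper value outside its range is refused whole. The fingers move at their own pace and stop on an object; the grip force is fixed at half the most. Time passes only in rows, so rows that repeat a pose let the fingers close. It gives the time, the measured TCP pose, the force and the opening at its end, in the units of the state.
- robot.get_obs(): the state, without advancing time (a new reading comes with each control period).
- optics.snapshot(name): name is "scene" or "side" or "wrist"; returns a dict with "image" (420x560x3 uint8, red, green, blue), "fx", "fy", "cx", "cy" (pixels), "position" and "rotation" of the camera in the world; the wrist camera has in their place "hand_eye" (4x4, takes a point from camera to tool coordinates, whose origin is the TCP and whose axes are the tool frame's). Camera axes: x right, y down, z forward; pixel columns grow to the right and rows downward; lengths in m; the calibration is good to about 2 mm. A picture is of the moment at which its call begins: read the wrist's pose just before it. There is no depth.
- robot.close_job(): hands the job in, once; it reports no verdict.
Trained networks look in the newest picture that a camera, given by its name, has taken for a name from the list of things; names that differ only in an ending like _2 or _b are one class to them, and where a whole thing is asked for, a point or a joint stands for the part that bears it (a point fixed in the world has none). Each returns a list of dicts, best first, with "p" (0 to 1); they miss things now and then, are a little off and sometimes report something else, mostly with a low value. They report only what shows in the picture. A call takes as long as a camera call.
- finder.masks_of(label, camera): "pixels" (420x560 bool, what is visible of it) and "extent" ([left, top, right, bottom] in pixels, round what is visible of it).
The state is a dict: "time": time; "joint_positions": joint angles; "qvel": joint speeds; "joint_torque": joint torques, N m; "tool_pos": TCP position; "ee_rot": TCP orientation; "wrist_force": force on the tool from outside, world axes, zero at the start; "wrist_torque": the same for the moment, N m; "width": finger opening in m.
Only numpy, scipy, OpenCV 4.12 (cv2) and the standard library are available. Lean on these libraries where they do the work, as an engineer would, in place of code of your own. Each camera call takes 0.05 s, during which the arm holds its last target.

TASK

Clear the bench: with your fingertips, push the three loose screw caps along the bench top and through the open side of the low steel tray, until every cap lies flat and wholly inside it. Only slide them, do not pick up or turn over any cap, and leave the two small vials, the beaker and the marker where they are.

Things in the scene. Friction and masses are not known exactly. Their poses are not given: they have to be found in the camera images.
- tray: three-sided low steel tray fixed to the bench: inside 180 mm wide and 130 mm deep, walls 30 mm high and 4 mm thick; the fourth side is fully open and has no lip, and its floor is level with the bench (z = 0). Origin on the bench at the middle of the open side; x points horizontally into the tray (back wall's inner face at x = 130 mm), y along the open side (side walls' inner faces at y = -90 and +90 mm), z up
- cap_1: black ribbed plastic screw cap, a solid disc 30 mm in diameter and 14 mm tall, lying closed side up on the bench, 11 to 22 g; origin at the centre of its underside, z up
- cap_2: black ribbed plastic screw cap, a solid disc 30 mm in diameter and 14 mm tall, lying closed side up on the bench, 11 to 22 g; origin at the centre of its underside, z up
- cap_3: black ribbed plastic screw cap, a solid disc 30 mm in diameter and 14 mm tall, lying closed side up on the bench, 11 to 22 g; origin at the centre of its underside, z up
- vial_1: upright clear glass vial with a black cap, 24 mm in diameter, 48 mm tall, standing loose among the caps, easily knocked over; origin at the centre of its underside, z up. Leave it alone
- vial_2: a second vial just like it, standing loose outside the tray near one end of the open side; origin at the centre of its underside, z up. Leave it alone
- beaker: small clear plastic beaker, 42 mm in diameter at the rim, 50 mm tall, standing loose outside the tray near the other end of the open side, the one nearer the robot; origin at the centre of its underside, z up. Leave it alone
- marker: marker pen about 130 mm long and 15 mm thick lying on a sheet of paper to the robot's left; origin under its middle, x along the pen. Leave it alone

How it is judged:
At the end, for the whole second after the job is handed in: all three caps lie flat on the bench (tilt under 0.2 rad, underside lower than 6 mm) and at rest within the tray, each cap's centre at least 12 mm past the open side and between the walls (x of cap_1 in the frame of tray between 0.012 and 0.13 m and y of cap_1 in the frame of tray between -0.09 and 0.09 m and height (world z) of each of cap_1, cap_2, cap_3 below 0.006 m and angle between each of cap_1, cap_2, cap_3's own z axis and vertical below 0.2 rad and linear speed of each of cap_1, cap_2, cap_3 below 0.01 m/s and x of cap_2 in the frame of tray between 0.012 and 0.13 m and y of cap_2 in the frame of tray between -0.09 and 0.09 m and x of cap_3 in the frame of tray between 0.012 and 0.13 m and y of cap_3 in the frame of tray between -0.09 and 0.09 m); the robot touches nothing.
It fails at once if a cap is lifted off the bench (15 mm or more) instead of slid (height (world z) of any of cap_1, cap_2, cap_3 above 0.015 m).
It fails at once if the vial 1 is shoved more than 15 mm or tipped (distance of vial_1 from where it was at the start of the episode above 0.015 m or angle between vial_1's own z axis and vertical above 0.3 rad).
It fails at once if the vial 2 is shoved more than 15 mm or tipped (distance of vial_2 from where it was at the start of the episode above 0.015 m or angle between vial_2's own z axis and vertical above 0.3 rad).
It fails at once if the beaker is shoved more than 15 mm or tipped (distance of beaker from where it was at the start of the episode above 0.015 m or angle between beaker's own z axis and vertical above 0.3 rad).
It fails at once if the marker is shoved more than 15 mm or tipped (distance of marker from where it was at the start of the episode above 0.015 m).
It also fails if it takes over 59 s, if anything falls off the work surface, if the arm or the gripper's body presses on something with over 40 N, if the wrist force passes 120 N, or if a joint passes its speed limit or range.

## Working session

There is one attempt and no reset: what is moved stays moved. The work goes in short steps, Python scripts to look and compute and a tool call to move; the robot and the scene stay as the last step left them, time stands still between calls to the robot, and variables do not carry over. Pictures are saved under pics/ and viewed, and the job is handed in when it is done.

Besides the shell and the picture viewer there is one more tool, called after "Request:" in YAML: its name, and indented under it one key for each argument. arm_command: Moves the arm, as the interface text tells. Its arguments: {"type":"object","properties":{"plan":{"type":"array","items":{"type":"array","items":{"type":"number"}}}},"required":["plan"]}

```bash
mkdir -p pics
python3 - <<'E'
from bench import robot, optics, finder
import cv2,numpy as np,pickle
o=robot.get_obs();print({k:np.round(v,3) for k,v in o.items()}, robot.grip_point_offset)
for n in ["scene","side"]:
    s=optics.snapshot(n);pickle.dump(s,open(n+'.pkl','wb'));cv2.imwrite(f'pics/{n}1.png',s['image'][:,:,::-1])
    print(n,{k:np.round(v,3).tolist() for k,v in s.items() if k!='image'})
    for l in ["cap_1","vial_1","beaker","tray","marker"]:
        print(l,[(round(d['p'],2),d['extent']) for d in finder.masks_of(l,n)])
E
```

```text
{'time': np.float64(0.0), 'joint_positions': array([-0.103,  0.088,  1.372, -0.   ,  1.684, -0.103]), 'qvel': array([ 0.   , -0.   ,  0.001, -0.   , -0.003, -0.   ]), 'joint_torque': array([ 1.0000e-03, -3.4018e+01, -3.0242e+01,  7.2000e-02,  3.3000e-02,
       -0.0000e+00]), 'tool_pos': array([0.549, 0.   , 0.204]), 'ee_rot': array([-3.141e+00,  2.000e-03,  0.000e+00]), 'wrist_force': array([-0.202, -0.041, -0.146]), 'wrist_torque': array([-0.034, -0.004, -0.03 ]), 'width': np.float64(0.094)} 0.0188
scene {'fx': 495.589, 'fy': 495.589, 'cx': 281.083, 'cy': 208.951, 'position': [1.073, 0.299, 0.652], 'rotation': [-2.393, -0.011, 1.92]}
cap_1 [(0.84, [266.5, 212.0, 292.8, 228.3]), (0.83, [206.2, 223.1, 224.7, 239.7]), (0.75, [235.5, 260.3, 255.1, 278.9])]
vial_1 [(0.76, [134.6, 242.5, 151.6, 269.8]), (0.63, [235.6, 171.3, 251.6, 201.3])]
beaker [(0.83, [195.0, 137.9, 222.1, 171.8])]
tray [(0.84, [62.3, 142.7, 185.3, 243.7]), (0.17, [267.7, 212.5, 289.5, 225.2])]
marker [(0.62, [404.2, 223.7, 440.2, 288.9])]
side {'fx': 450.525, 'fy': 450.525, 'cx': 277.243, 'cy': 208.709, 'position': [0.083, 0.756, 0.61], 'rotation': [-2.198, 0.019, -2.47]}
cap_1 [(0.49, [300.9, 212.8, 312.9, 226.6]), (0.42, [259.9, 192.1, 271.8, 200.6]), (0.41, [301.2, 185.4, 313.6, 195.8])]
vial_1 [(0.71, [300.4, 214.3, 313.4, 224.1]), (0.59, [337.4, 189.7, 346.8, 209.7]), (0.52, [287.6, 148.9, 298.8, 167.5])]
beaker [(0.94, [376.2, 179.1, 395.8, 203.1]), (0.49, [289.7, 148.8, 299.6, 168.1])]
tray [(0.67, [310.5, 135.0, 401.8, 187.4])]
marker [(0.82, [202.1, 275.9, 266.6, 291.1])]
```

View pics/scene1.png

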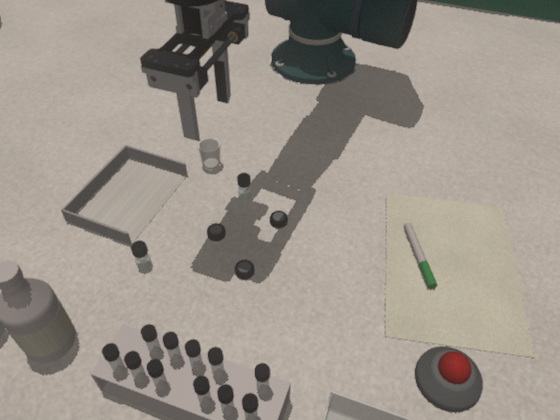

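View pics/side1.png

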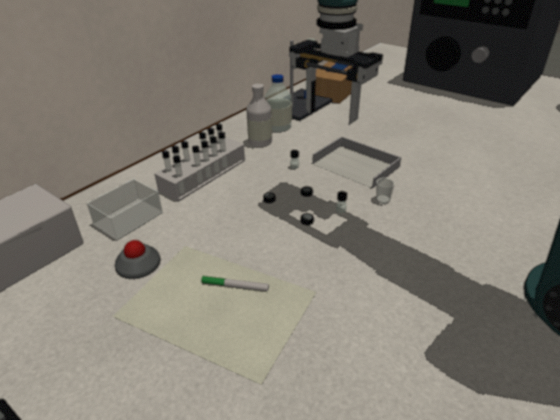

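```bash
cat > h.py <<'E'
import numpy as np,cv2,pickle
from scipy.spatial.transform import Rotation as Ro
def Rm(r):
    r=np.array(r); return r if r.shape==(3,3) else Ro.from_euler('xyz',r).as_matrix()
def pix2w(s,u,v,z):
    d=Rm(s['rotation'])@np.array([(u-s['cx'])/s['fx'],(v-s['cy'])/s['fy'],1]); p=np.array(s['position'],float)
    return p+d*(z-p[2])/d[2]
def w2pix(s,P):
    c=Rm(s['rotation']).T@(np.array(P)-np.array(s['position'])); return np.array([s['fx']*c[0]/c[2]+s['cx'],s['fy']*c[1]/c[2]+s['cy']])
def rectify(s,z,x0,x1,y0,y1,ppm=1500):
    # top view: rows = decreasing x, cols = decreasing y
    W=int((y1-y0)*ppm);H=int((x1-x0)*ppm)
    src=np.float32([w2pix(s,[x,y,z]) for x,y in [(x1,y1),(x1,y0),(x0,y0),(x0,y1)]])
    M=cv2.getPerspectiveTransform(src,np.float32([[0,0],[W,0],[W,H],[0,H]]))
    im=cv2.warpPerspective(s['image'],M,(W,H))[:,:,::-1].copy()
    for x in np.arange(np.ceil(x0*20)/20,x1,.05):
        r=int((x1-x)*ppm);cv2.line(im,(0,r),(W,r),(0,200,255),1);cv2.putText(im,f'{x:.2f}',(0,r-2),0,.4,(0,0,255),1)
    for y in np.arange(np.ceil(y0*20)/20,y1,.05):
        c=int((y1-y)*ppm);cv2.line(im,(c,0),(c,H),(0,200,255),1);cv2.putText(im,f'{y:.2f}',(c+2,10),0,.4,(0,0,255),1)
    return im
E
python3 - <<'E'
from h import *
s=pickle.load(open('scene.pkl','rb'))
cv2.imwrite('pics/rect1.png',rectify(s,0,.35,.73,-.38,.14))
for (u,v) in [(279.5,220),(215.5,231.5),(245.3,269.5)]: print(pix2w(s,u,v,.007))
s=pickle.load(open('side.pkl','rb'))
cv2.imwrite('pics/rect2.png',rectify(s,0,.35,.73,-.38,.14))
for (u,v) in [(307,219.5),(266,196.3),(307.4,190.5)]: print(pix2w(s,u,v,.007))
E
```

```text
[0.53348877 0.1070561  0.007     ]
[0.59635877 0.01415575 0.007     ]
[0.65169695 0.09236004 0.007     ]
[0.53185652 0.10442697 0.007     ]
[0.66200254 0.08907514 0.007     ]
[0.59794431 0.0099306  0.007     ]
```

View pics/rect1.png

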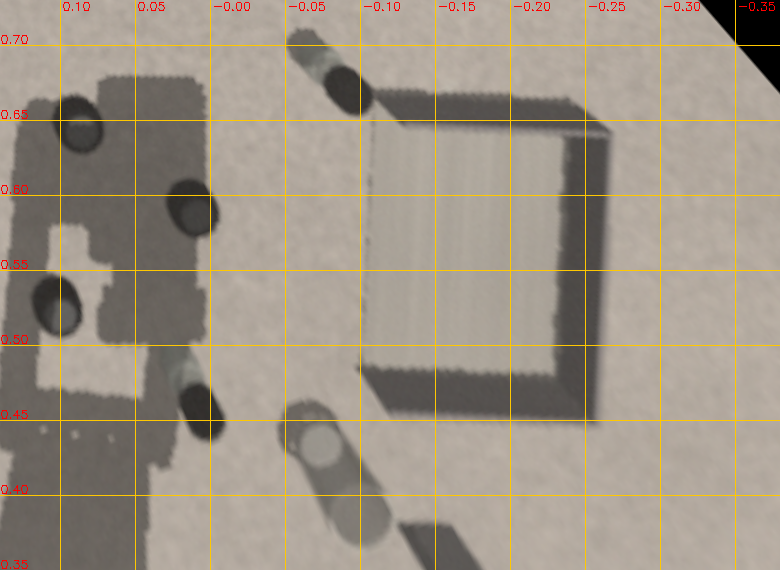

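View pics/rect2.png

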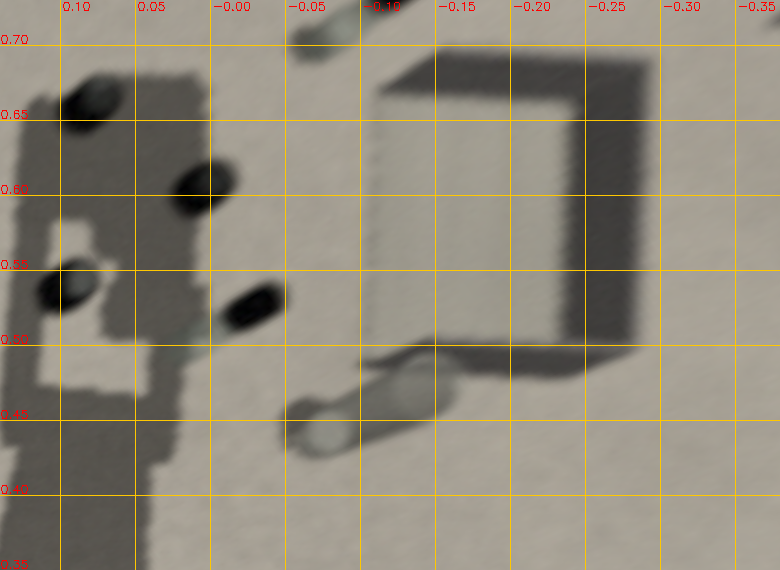

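The scene view shows the tray opening toward +y (edge at y≈-0.10, x 0.487–0.667). In world x, y the objects sit roughly as follows:

| Object | x | y |
|---|---|---|
| cap A | 0.533 | 0.105 |
| cap B | 0.597 | 0.012 |
| cap C | 0.657 | 0.09 |
| vial_1 | 0.497 | 0.017 |
| vial_2 | 0.70 | -0.063 |
| beaker | 0.445 | -0.068 |

I'll open the fingers about 19 mm so they form a notch that holds a cap, and push B first.

Request:
arm_command:
  plan:
    - [0.2,0.02,0.03,0,0]
    - [0.2,0.047,0.062,0,0]
    - [0.2,0.047,0.062,-0.04,0]
    - [0.2,0.047,0.062,-0.08,0]
    - [0.2,0.047,0.062,-0.12,0]
    - [0.2,0.047,0.062,-0.14,0]
    - [0.2,0.047,0.062,-0.14,0]

```text
time: 1.48
tool_pos: [0.5953, 0.062, 0.0631]
ee_rot: [3.142, 0.005, 0.0]
wrist_force: [-0.7, -0.4, 0.1]
width: 0.0271
```

Request:
arm_command:
  plan:
    - [0.2,0.002,0,-0.03,0]
    - [0.2,0.002,0,-0.045,0]
    - [0.2,0.002,0,-0.056,0]
    - [0.2,0.002,0,-0.057,0]

```text
time: 1.98
tool_pos: [0.5988, 0.062, 0.0082]
ee_rot: [3.142, 0.001, 0.0]
wrist_force: [-0.0, 0.4, -0.7]
width: 0.0192
```

```bash
cat > look.py <<'E'
import sys
from h import *
from bench import robot, optics, finder
n,t=sys.argv[1],sys.argv[2]
o=robot.get_obs();print(np.round(o['tool_pos'],4),np.round(o['wrist_force'],1),o['width'],o['time'])
s=optics.snapshot(n)
im=s['image'][:,:,::-1]; cv2.imwrite(f'pics/{t}.png',cv2.resize(im[110:310,50:320],None,fx=2.9,fy=2.9,interpolation=cv2.INTER_CUBIC))
for d in finder.masks_of("cap_1",n):
    e=d['extent'];print(round(d['p'],2),np.round(pix2w(s,(e[0]+e[2])/2,(e[1]+e[3])/2,.007)[:2],3))
E
python3 look.py scene a2
```

```text
[0.5988 0.062  0.0082] [-0.   0.4 -0.7] 0.01918025848636076 1.975
0.81 [0.534 0.11 ]
0.81 [0.65 0.09]
```

View pics/a2.png

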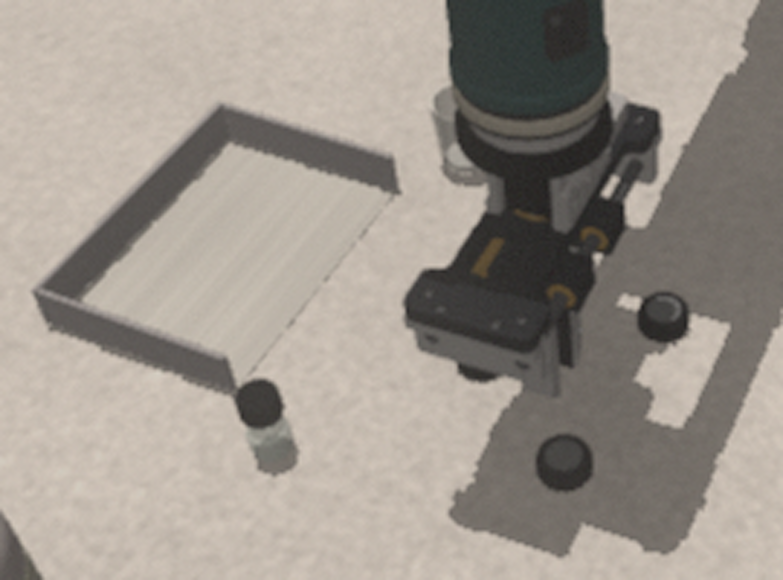

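The fingers are down behind cap B (just visible in front of the gripper, pixel ~(478,370) in the crop), with A and C undisturbed. Pushing B now.

Request:
arm_command:
  plan:
    - [0.2,0,-0.018,-0.002,0]
    - [0.2,0,-0.036,-0.002,0]
    - [0.2,-0.002,-0.056,-0.002,0]
    - [0.2,-0.004,-0.078,-0.002,0]
    - [0.2,-0.006,-0.1,-0.002,0]
    - [0.2,-0.009,-0.122,-0.002,0]
    - [0.2,-0.012,-0.144,-0.002,0]
    - [0.2,-0.015,-0.166,-0.002,0]
    - [0.2,-0.017,-0.184,-0.002,0]
    - [0.2,-0.018,-0.2,-0.002,0]

```text
time: 3.32
tool_pos: [0.5808, -0.1392, 0.0065]
ee_rot: [-3.141, -0.0, -0.0]
wrist_force: [0.1, -0.4, 0.2]
width: 0.0187
```

```bash
python3 look.py scene a3
```

```text
[ 0.5808 -0.1392  0.0065] [ 0.1 -0.4  0.2] 0.01873274565798379 3.325
0.87 [0.652 0.092]
0.75 [0.533 0.105]
0.62 [ 0.584 -0.171]
```

View pics/a3.png

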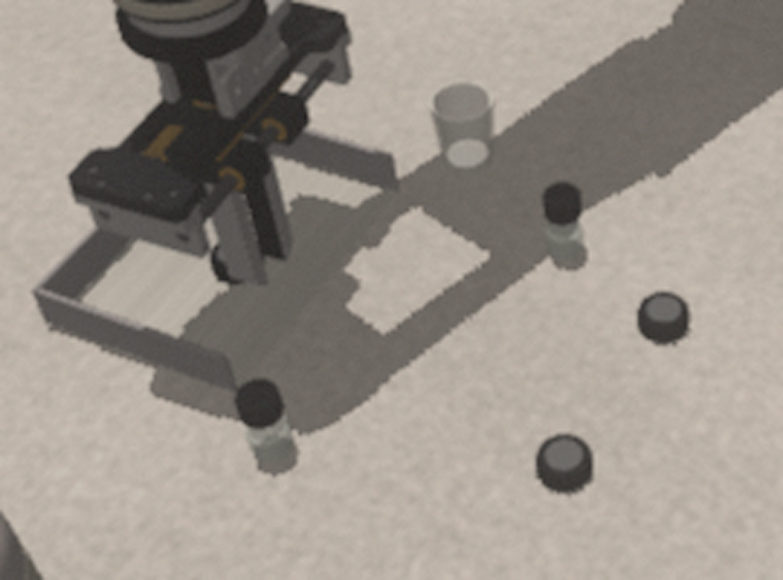

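Cap B sits in front of the fingers inside the tray (crop ~(225,262)). I'll push it a bit deeper, back off and lift.

Request:
arm_command:
  plan:
    - [0.2,0,-0.015,0,0]
    - [0.2,0,-0.028,0,0]
    - [0.2,0,-0.035,0,0]
    - [0.2,0,-0.035,0,0]
    - [0.2,0,-0.015,0,0]
    - [0.2,0,0.01,0,0]
    - [0.2,0,0.01,0.04,0]
    - [0.2,0,0.01,0.09,0]
    - [0.2,-0.02,0.06,0.1,0]
    - [0.2,-0.04,0.12,0.1,0]

```text
time: 4.68
tool_pos: [0.5417, -0.0165, 0.1086]
ee_rot: [-3.141, -0.004, -0.001]
wrist_force: [1.1, 0.9, 0.5]
width: 0.0187
```

```bash
python3 look.py scene a4
```

```text
[ 0.5417 -0.0165  0.1086] [1.1 0.9 0.5] 0.018658382673855552 4.675
0.78 [0.653 0.094]
0.74 [ 0.578 -0.197]
0.56 [0.536 0.104]
```

View pics/a4.png

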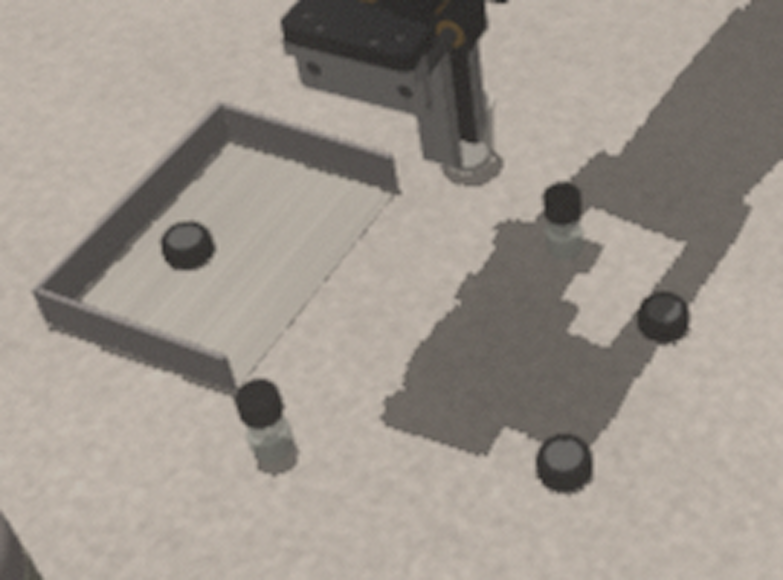

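Cap B is at rest deep in the tray (0.578, -0.197); vials and beaker untouched. Next, cap A.

Request:
arm_command:
  plan:
    - [0.2,0,0.06,0,0]
    - [0.2,-0.005,0.12,0,0]
    - [0.2,-0.005,0.173,0,0]
    - [0.2,-0.005,0.173,-0.03,0]
    - [0.2,-0.005,0.173,-0.065,0]
    - [0.2,-0.005,0.173,-0.09,0]
    - [0.2,-0.005,0.173,-0.1,0]
    - [0.2,-0.005,0.173,-0.1,0]

```text
time: 5.78
tool_pos: [0.5357, 0.1545, 0.0061]
ee_rot: [3.141, 0.001, 0.0]
wrist_force: [-0.5, 0.6, 0.4]
width: 0.0184
```

```bash
python3 look.py scene a5
```

```text
[0.5357 0.1545 0.0061] [-0.5  0.6  0.4] 0.018421643286322342 5.775
0.62 [0.543 0.106]
0.6 [ 0.583 -0.195]
0.56 [0.65  0.091]
```

View pics/a5.png

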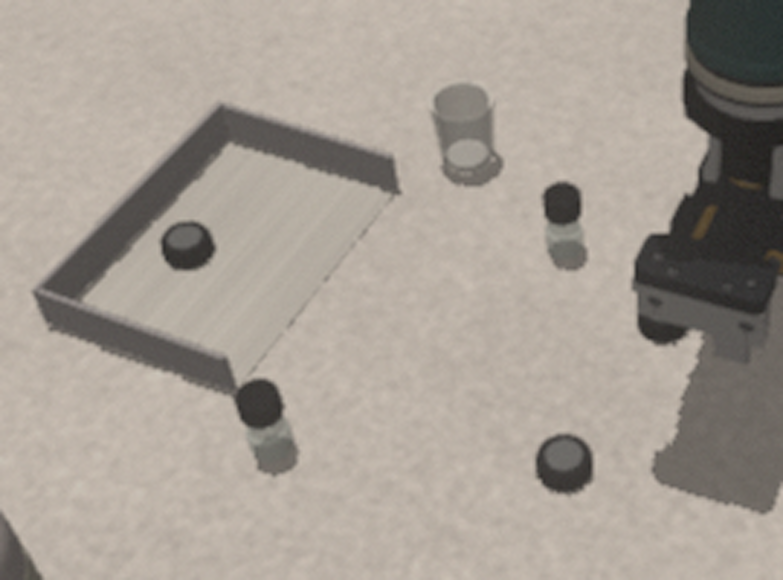

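Request:
arm_command:
  plan:
    - [0.2,0,-0.018,0,0]
    - [0.2,0,-0.034,0,0]
    - [0.2,0.003,-0.048,0,0]
    - [0.2,0.009,-0.065,0,0]
    - [0.2,0.016,-0.082,0,0]
    - [0.2,0.023,-0.1,0,0]
    - [0.2,0.028,-0.12,0,0]
    - [0.2,0.028,-0.138,0,0]
    - [0.2,0.028,-0.155,0,0]

```text
time: 7.0
tool_pos: [0.5641, -0.002, 0.0064]
ee_rot: [-3.142, 0.0, -0.0]
wrist_force: [0.8, 0.4, 0.7]
width: 0.0187
```

```bash
python3 look.py scene a6
```

```text
[ 0.5641 -0.002   0.0064] [0.8 0.4 0.7] 0.018735202427817527 7.0
0.77 [ 0.579 -0.195]
0.4 [ 0.574 -0.026]
```

View pics/a6.png

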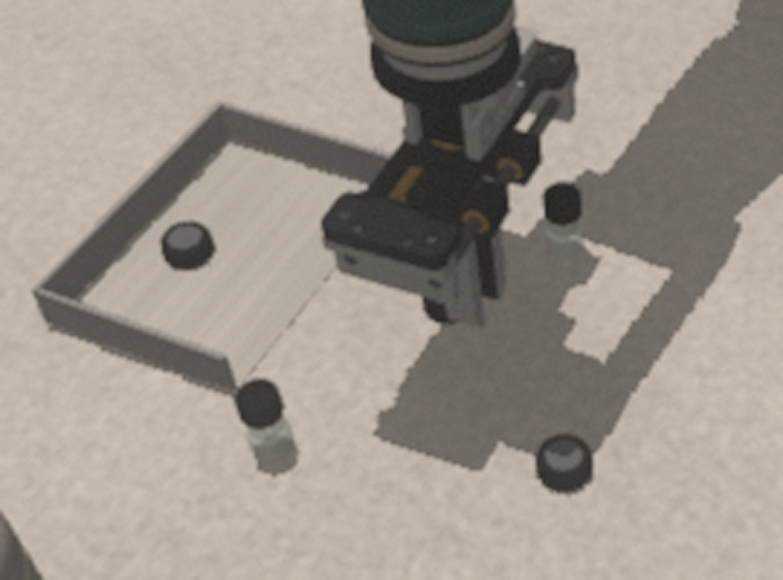

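Cap A is in the notch (crop ~(437,308)), vial_1 untouched. Continuing into the tray.

Request:
arm_command:
  plan:
    - [0.2,0,-0.018,0,0]
    - [0.2,-0.003,-0.038,0,0]
    - [0.2,-0.008,-0.058,0,0]
    - [0.2,-0.013,-0.078,0,0]
    - [0.2,-0.018,-0.098,0,0]
    - [0.2,-0.022,-0.115,0,0]
    - [0.2,-0.024,-0.128,0,0]
    - [0.2,-0.024,-0.137,0,0]
    - [0.2,-0.024,-0.14,0,0]
    - [0.2,-0.024,-0.12,0,0]

```text
time: 8.35
tool_pos: [0.5405, -0.1208, 0.0065]
ee_rot: [-3.141, -0.0, -0.002]
wrist_force: [-0.4, -0.2, -0.3]
width: 0.0185
```

Request:
arm_command:
  plan:
    - [0.2,0,0.015,0,0]
    - [0.2,0,0.015,0.05,0]
    - [0.2,0,0.015,0.1,0]
    - [0.2,0.03,0.07,0.1,0]
    - [0.2,0.06,0.13,0.1,0]
    - [0.2,0.09,0.19,0.1,0]
    - [0.2,0.117,0.24,0.1,0]
    - [0.2,0.117,0.265,0.1,0]
    - [0.2,0.117,0.265,0.1,0]

```text
time: 9.48
tool_pos: [0.6563, 0.1483, 0.1059]
ee_rot: [-3.141, 0.001, 0.006]
wrist_force: [-0.1, -0.2, 0.3]
width: 0.0192
```

```bash
python3 look.py scene a7
```

```text
[0.6563 0.1483 0.1059] [-0.1 -0.2  0.3] 0.019225649546296533 9.475
0.64 [0.651 0.092]
0.61 [ 0.539 -0.161]
0.58 [ 0.577 -0.198]
```

View pics/a7.png

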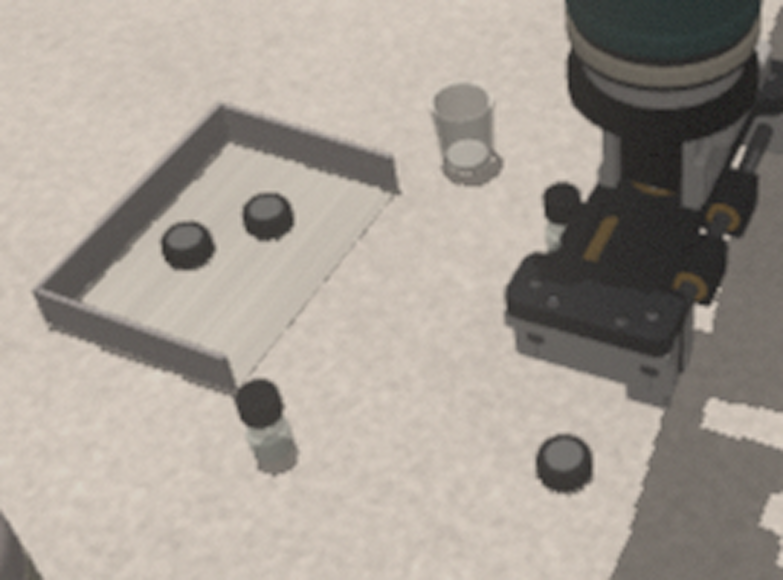

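Two caps are in the tray. Descending behind cap C.

Request:
arm_command:
  plan:
    - [0.2,-0.001,0,-0.035,0]
    - [0.2,-0.001,0,-0.07,0]
    - [0.2,-0.001,0,-0.092,0]
    - [0.2,-0.001,0,-0.1,0]
    - [0.2,-0.001,0,-0.1,0]
    - [0.2,-0.001,-0.018,-0.1,0]
    - [0.2,-0.001,-0.03,-0.1,0]

```text
time: 10.45
tool_pos: [0.6572, 0.1127, 0.0081]
ee_rot: [3.141, -0.003, -0.001]
wrist_force: [0.3, 0.8, 0.3]
width: 0.0184
```

```bash
python3 look.py scene a8
```

```text
[0.6572 0.1127 0.0081] [0.3 0.8 0.3] 0.018407274366993766 10.45
0.71 [ 0.58 -0.2 ]
0.49 [ 0.54  -0.161]
```

View pics/a8.png

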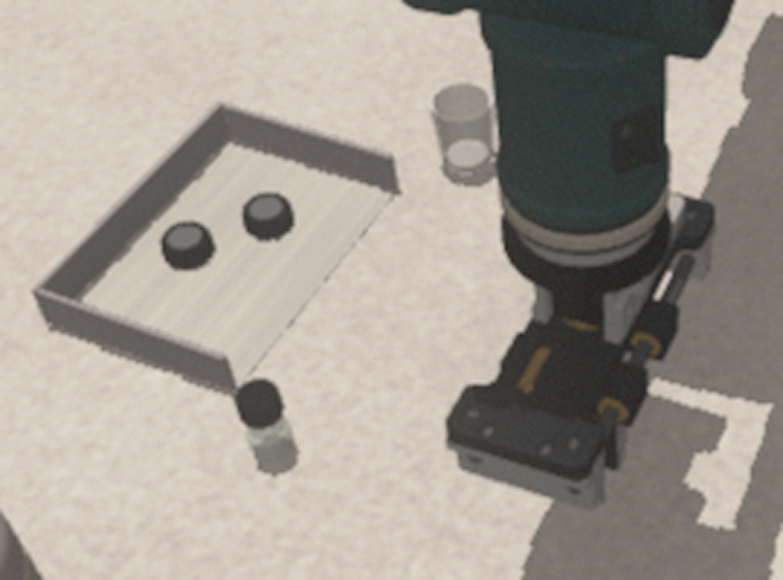

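Request:
arm_command:
  plan:
    - [0.2,-0.003,-0.015,-0.002,0]
    - [0.2,-0.009,-0.032,-0.002,0]
    - [0.2,-0.015,-0.05,-0.002,0]
    - [0.2,-0.021,-0.068,-0.002,0]
    - [0.2,-0.027,-0.086,-0.002,0]
    - [0.2,-0.031,-0.104,-0.002,0]
    - [0.2,-0.032,-0.12,-0.002,0]

```text
time: 11.42
tool_pos: [0.624, -0.007, 0.0046]
ee_rot: [3.142, -0.0, -0.0]
wrist_force: [-0.4, 1.1, -0.5]
width: 0.0186
```

```bash
python3 look.py scene a9
```

```text
[ 0.624  -0.007   0.0046] [-0.4  1.1 -0.5] 0.018620006017495798 11.425
0.61 [ 0.578 -0.198]
0.61 [ 0.541 -0.159]
```

View pics/a9.png

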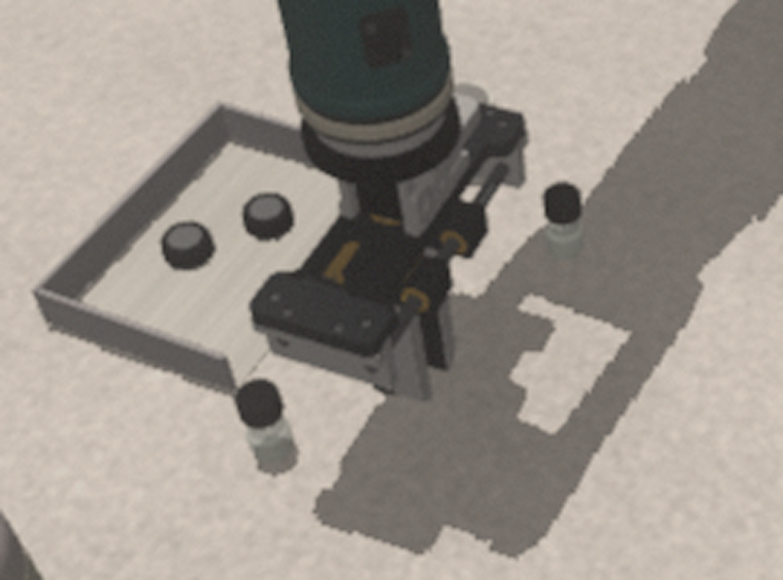

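Cap C's edge shows beside the finger (~(380,387)) and it isn't left behind, so I'll carry on.

Request:
arm_command:
  plan:
    - [0.2,0,-0.018,0.001,0]
    - [0.2,0,-0.036,0.001,0]
    - [0.2,0,-0.054,0.001,0]
    - [0.2,0,-0.072,0.001,0]
    - [0.2,0,-0.09,0.001,0]
    - [0.2,0,-0.108,0.001,0]
    - [0.2,0,-0.122,0.001,0]
    - [0.2,0,-0.13,0.001,0]
    - [0.2,0,-0.13,0.001,0]
    - [0.2,0,-0.11,0.001,0]

```text
time: 12.78
tool_pos: [0.6243, -0.1157, 0.0054]
ee_rot: [-3.141, -0.0, -0.002]
wrist_force: [0.4, 0.8, -1.3]
width: 0.0187
```

Request:
arm_command:
  plan:
    - [0.2,0,0.015,0,0]
    - [0.2,0,0.015,0.05,0]
    - [0.2,0,0.015,0.1,0]
    - [0.2,0,0.07,0.15,0]
    - [0.2,0,0.12,0.18,0]
    - [0.2,0,0.12,0.18,0]
    - [0.2,0,0.12,0.18,0]

```text
time: 13.65
tool_pos: [0.6239, 0.0057, 0.1853]
ee_rot: [3.141, 0.0, 0.002]
wrist_force: [-0.4, -0.2, -0.5]
width: 0.0189
```

```bash
python3 look.py scene b1; python3 look.py side b2
python3 - <<'E'
from h import *
from bench import optics
cv2.imwrite('pics/b3.png',rectify(optics.snapshot('scene'),0,.35,.73,-.38,.14))
E
```

```text
[0.6239 0.0057 0.1853] [-0.4 -0.2 -0.5] 0.018940371594108128 13.65
0.83 [ 0.623 -0.157]
0.81 [ 0.581 -0.194]
0.58 [ 0.537 -0.162]
[0.6234 0.0039 0.1835] [ 1.2  0.  -1.2] 0.018902863999704485 13.75
0.57 [ 0.582 -0.199]
0.43 [ 0.541 -0.163]
```

View pics/b3.png

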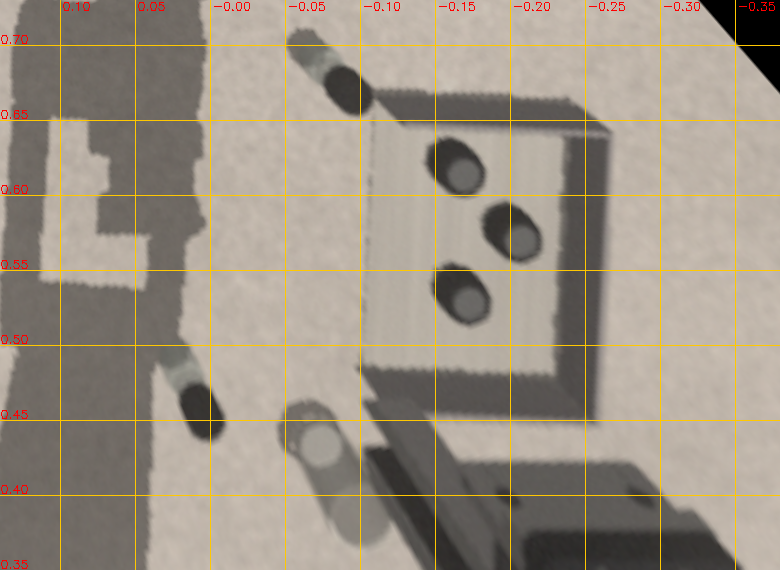

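View pics/b1.png

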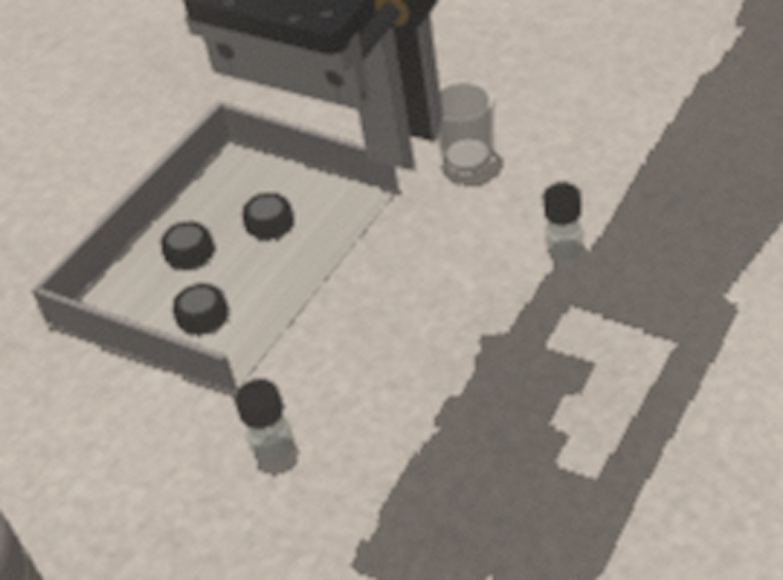

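All three caps lie flat well inside the tray (world y -0.157 to -0.198, opening at -0.10), and the vials and beaker are where they started. Handing in.

```bash
python3 -c "
from bench import robot;print(robot.close_job())"
```

```text
the job is handed in; nothing more can be done
None
```

I pushed all three caps into the tray one at a time. The fingers were opened about 19 mm and kept 5–8 mm above the bench, so each cap sat in the gap and slid along. The job was handed in at about 14 s with the arm lifted clear.

**Caps:** in the last scene picture all three lie flat at about 55–95 mm past the open side, well clear of the walls.

**Other objects:** the two vials and the beaker appear in the same place as in the first picture. I never went near the marker, but I did not check it again at the end.

**Checks that disagreed:** the two cameras differ by up to 5 mm on cap positions. The last side-camera check found only two of the three caps, and I did not look at that picture myself. Cap 3's final position therefore rests on the scene camera alone.

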